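# Count to the third gap and push the toothpick jar home

### The arm

A 6-joint arm with a two-finger parallel gripper is mounted at the origin on a cart in front of the work surface, level with it; the furniture and walls round the work are solid. World frame = base frame: x ahead of the robot, y to its left, z up, the work surface at z = 0. Lengths are in m, angles in rad, forces in N, time in s.
With the tool pointing down it reaches from about 0.35 to 0.85 m from the base axis. Payload 8.1 kg.
Tool frame: the origin (TCP) lies at the very end of the fingers, on their centre line; the grasp point (between the pads) lies 19 mm behind it (grasp_offset is the distance from the TCP to the grasp point, in m); z points along the fingers, y is the direction in which the jaws open and shut (so a half turn about z gives the same grasp; the last joint's range is limited). The gripper opens to 93 mm and grips with 3 to 60 N. Pads are 15 mm wide; open, the fingers measure 128 mm over their backs; the gripper's body (75 mm by 188 mm) begins 65 mm behind the grasp point.
Start: joints at [-1.432, 0.13, 1.488, -0, 1.523, -0.085], TCP at [0.133, -0.585, 0.197] pointing down, gripper open.
Joint ranges: [-2.96, 2.96], [-0.89, 2.26], [0.02, 2.5], [-1.34, 4.48], [0, 2.73], [-2.66, 2.66]. Speed limits (rad/s): [2.39, 2.39, 2.79, 3.14, 3.14, 3.14].

### API

Orientations are given as a rotation vector (axis times angle).
In Python, from plant import read_state, read_camera, close_job, search_frame, masks_of, grasp_offset gives the robot as it stands.
- The arm moves only by the tool drive_tool, never from a script. Its argument "plan" is a list of rows, each an object with "claw": the closure, from 0 (fully open) to 1 (shut); "linear": the shift along the tool's x, y, z in cm, a list of three; "angular": the turn, a rotation vector about the tool's x, y, z in degrees, a list of three. In form: [{"claw": claw, "linear": [tx, ty, tz], "angular": [ax, ay, az]}, ...]. A call has 1 to 12 rows; each row shifts and turns the commanded pose from where the row before left it, along the tool's axes as they then stand; what a row does not reach is not made up. A row lasts 1/8 s, in which the tool goes at most 62.5 mm and 10.7 degrees, less where a joint would pass 70% of its speed; a pose out of reach is approached as far as the arm can. A call is refused whole if a number of a shift passes 6.25 or a number of a turn 10.7, either way. A call with a gripper value outside its range is refused whole. The fingers move at their own pace and stop on an object; "newtons" is the grip in N (left out, the last holds). Time passes only in rows, so rows that do not move let the fingers close. It gives the time, the measured TCP pose, the force and the opening at its end, in the units of the state.
- read_state(): the state, without advancing time (a new reading comes with each control period).
- read_camera(name): name is "scene" or "top" or "wrist"; returns a dict with "pixels" (384x512x3 uint8, red, green, blue), "K" (3x3 intrinsics, pixels), "xyz" and "attitude" of the camera in the world. Camera axes: x right, y up, looking along -z (the intrinsics and any distortion apply to the point x, -y, -z); pixel columns grow to the right and rows downward; lengths in m; the calibration is good to about 2 mm. A picture is of the moment at which its call begins. There is no depth.
- close_job(): hands the job in, once; it reports no verdict.
Trained networks look in a picture, given as the dict that the camera call returned (one of the last four; its "shot" number tells which), for a name from the list of things; names that differ only in an ending like _2 or _b are one class to them, and where a whole thing is asked for, a point or a joint stands for the part that bears it (a point fixed in the world has none). Each returns a list of dicts, best first, with "p" (0 to 1); they miss things now and then, are a little off and sometimes report something else, mostly with a low value. They report only what shows in the picture. A call takes as long as a camera call. They do not tell look-alikes from the thing itself.
- search_frame(picture, label): "at" ([x, y, z] in m, in world coordinates, good to about 4 mm: the middle of the surface that is visible of it).
- masks_of(picture, label): "mask" (384x512 bool, what is visible of it).
The state is a dict: "t": time; "q": joint angles; "dq": joint speeds; "joint_torque": joint torques, N m; "tool_pos": TCP position; "orientation": TCP orientation; "force": force on the tool from outside, world axes, zero at the start; "wrist_torque": the same for the moment, N m; "opening": finger opening in m.
Only numpy, scipy, OpenCV 4.12 (cv2) and the standard library are available. Lean on these libraries where they do the work, as an engineer would, in place of code of your own. Each camera call takes 0.05 s, during which the arm holds its last target.

### The job

Run a fingertip along the steel rail of the divider rack, starting at the end where the mug stands, and touch the collars over the first, second and third gap in turn; full gaps count too. Then push the loose jar of toothpicks lying in front of the rack lengthwise into that third gap, fully home against the back. Push it with the outside of the fingers without lifting it, and leave the stored jar, the mug and the spice jar where they are.

Things in the scene. Friction and masses are not known exactly. Their poses are not given: they have to be found in the camera images.
- rack: Fixed light-wood divider rack, 240 mm wide. Origin mid-width on the table; x from its open front to its back, y to its left seen from the front. Five dividers, 8 mm thick, 45 mm high, make four gaps without floor (the table), 50 mm wide, centred at y = +0.087, +0.029, -0.029, -0.087, from the front x = -0.045 to the back panel x = +0.035 (62 mm high).
- rail_mid (a point): Middle of the axis of the rack's straight steel rail (10 mm thick, 238 mm long, rigid), which runs along the rack's y over the front of all gaps, 52 mm above the table, 47 mm free under it. In the rack's frame at x = -0.036, y = 0. Over the middle of each gap the rail has one thicker collar.
- collar_a: Collar on the rack's steel rail over the first gap counted from the rack's left (+y) end: 13 mm thick, 27 mm long along the rail, with rounded ends. Origin at its centre, on the rail's axis; its top is 6.5 mm higher (58.5 mm above the table). Rigid, fixed to the rack; axes as the rack's.
- collar_b: Collar on the rack's steel rail over the second gap counted from the rack's left (+y) end: 13 mm thick, 27 mm long along the rail, with rounded ends. Origin at its centre, on the rail's axis; its top is 6.5 mm higher (58.5 mm above the table). Rigid, fixed to the rack; axes as the rack's.
- collar_c: Collar on the rack's steel rail over the third gap counted from the rack's left (+y) end: 13 mm thick, 27 mm long along the rail, with rounded ends. Origin at its centre, on the rail's axis; its top is 6.5 mm higher (58.5 mm above the table). Rigid, fixed to the rack; axes as the rack's.
- collar_d: Collar on the rack's steel rail over the fourth gap counted from the rack's left (+y) end: 13 mm thick, 27 mm long along the rail, with rounded ends. Origin at its centre, on the rail's axis; its top is 6.5 mm higher (58.5 mm above the table). Rigid, fixed to the rack; axes as the rack's.
- pick_jar: The loose toothpick jar to push: clear plastic, black cap, lying on the table in front of the rack. 90 mm long (its y), 38 mm wide and high; slides like a square bar, does not roll; about 0.05 kg. Origin mid-underside. Its y lies along the rack's x within about 0.2 rad. Home, touching the back panel, its origin is at x = -0.010 in the rack's frame and 10 mm stick out of the front.
- stored_jar: A second jar of toothpicks, the same in shape and size, loose, lying home in the gap at the rack's left (+y) end, 10 mm of it sticking out. It stays there. Origin and axes as for the first.
- mug: Cream china mug, 94 mm high, 83 mm across, loose, upright on the table beside one end of the rack (left or right varies): that end is where the count begins. Its handle points to the back. Origin on its underside, 17 mm from the middle of the cup toward the handle.
- spice_jar: Spice jar, glass with a wide green lid, 46 mm across and 106 mm high, loose, upright beside the rack's other end. Origin: middle of its underside.
Things that resemble listed ones, but are neither listed nor needed, are in the scene too. Leave any red look-alike of the mug alone.

How it is judged:
On the way, in this order (a step that is already met when the one before it is completed fails the run):
1. a fingertip touches the collar over the first gap from the mug's end (((y of mug in the frame of rack above 0 m and contact force between the fingers and collar_a above 0.3 N) or (y of mug in the frame of rack below 0 m and contact force between the fingers and collar_d above 0.3 N))), for 0.04 s.
2. a fingertip touches the collar over the second gap (((y of mug in the frame of rack above 0 m and contact force between the fingers and collar_b above 0.3 N) or (y of mug in the frame of rack below 0 m and contact force between the fingers and collar_c above 0.3 N))), for 0.04 s.
3. a fingertip touches the collar over the third gap (((y of mug in the frame of rack above 0 m and contact force between the fingers and collar_c above 0.3 N) or (y of mug in the frame of rack below 0 m and contact force between the fingers and collar_b above 0.3 N))), for 0.04 s.
4. the toothpick jar is home in the third gap (((y of mug in the frame of rack above 0 m and y of pick_jar in the frame of rack between -0.038 and -0.02 m and x of pick_jar in the frame of rack between -0.018 and -0.004 m and angle between the y axis of pick_jar and the x axis of rack, either way round below 0.2 rad and height (world z) of pick_jar below 0.008 m and angle between pick_jar's own z axis and vertical below 0.1 rad) or (y of mug in the frame of rack below 0 m and y of pick_jar in the frame of rack between 0.02 and 0.038 m and x of pick_jar in the frame of rack between -0.018 and -0.004 m and angle between the y axis of pick_jar and the x axis of rack, either way round below 0.2 rad and height (world z) of pick_jar below 0.008 m and angle between pick_jar's own z axis and vertical below 0.1 rad))), for 0.2 s.
At the end, for the whole second after the job is handed in: The loose toothpick jar lies at rest in the third gap from the mug's end, flat, lengthwise within 0.2 rad, within 9 mm of the gap's middle and 8 mm of the back panel; the stored jar is within 12 mm of home, it, the mug and the spice jar within 30 mm of their starts (((y of mug in the frame of rack above 0 m and y of pick_jar in the frame of rack between -0.038 and -0.02 m and x of pick_jar in the frame of rack between -0.018 and -0.004 m and angle between the y axis of pick_jar and the x axis of rack, either way round below 0.2 rad and height (world z) of pick_jar below 0.008 m and angle between pick_jar's own z axis and vertical below 0.1 rad) or (y of mug in the frame of rack below 0 m and y of pick_jar in the frame of rack between 0.02 and 0.038 m and x of pick_jar in the frame of rack between -0.018 and -0.004 m and angle between the y axis of pick_jar and the x axis of rack, either way round below 0.2 rad and height (world z) of pick_jar below 0.008 m and angle between pick_jar's own z axis and vertical below 0.1 rad)) and linear speed of pick_jar below 0.02 m/s and x of stored_jar in the frame of rack above -0.022 m and distance of each of stored_jar, mug, spice_jar from where it was at the start of the episode below 0.03 m); the robot touches nothing.
It fails at once if the toothpick jar is lifted off the table (15 mm) or tipped up (height (world z) of pick_jar above 0.015 m or angle between pick_jar's own z axis and vertical above 0.5 rad).
It fails at once if the stored jar is lifted (15 mm) or shifted by 30 mm (height (world z) of stored_jar above 0.015 m or distance of stored_jar from where it was at the start of the episode above 0.03 m).
It fails at once if the mug or the spice jar is shifted by 30 mm, lifted (15 mm) or knocked over (height (world z) of any of mug, spice_jar above 0.015 m or distance of any of mug, spice_jar from where it was at the start of the episode above 0.03 m or angle between any of mug, spice_jar's own z axis and vertical above 0.4 rad).
It also fails if it takes over 64 s, if anything falls off the work surface, if the arm or the gripper's body presses on something with over 40 N, if the wrist force passes 120 N, or if a joint passes its speed limit or range.

## Working session

There is one attempt and no reset: what is moved stays moved. The work goes in short steps, Python scripts to look and compute and a tool call to move; the robot and the scene stay as the last step left them, time stands still between calls to the robot, and variables do not carry over. Pictures are saved under pics/ and viewed, and the job is handed in when it is done.

Besides the shell and the picture viewer there is one more tool, called after "Call:" as name(argument=value, ...), one argument or row to a line, values as JSON. drive_tool: Moves the arm, as the interface text tells. Its arguments: {"type":"object","properties":{"plan":{"type":"array"},"newtons":{"type":"number"}},"required":["plan"]}

```bash
ls; mkdir -p pics
python3 - <<'E'
from plant import *
import cv2
s=read_state(); print(s)
for n in ["scene","top","wrist"]:
    p=read_camera(n); print(n,p["K"],p["xyz"],p["attitude"],p["shot"], [k for k in p])
    cv2.imwrite(f"pics/{n}0.png",p["pixels"][:,:,::-1])
    for l in ["rack","pick_jar","mug","spice_jar","collar_a"]:
        try: print(l,[(d["p"],d["at"]) for d in search_frame(p,l)])
        except Exception as e: print(l,e)
print(grasp_offset)
E
```

```text
pics
{'t': 0.0, 'q': array([-1.43241834e+00,  1.31138339e-01,  1.48929556e+00,  1.54933737e-05,
        1.52299188e+00, -8.54264422e-02]), 'dq': array([ 0.00094749,  0.00129665, -0.00130509,  0.00051032,  0.00027624,
        0.00154875]), 'joint_torque': array([ 1.89727849e-03, -5.59833527e+01, -4.91766572e+01,  7.70763285e-02,
        3.54606751e-02, -1.93352457e-04]), 'tool_pos': array([ 0.13309188, -0.58442339,  0.19609218]), 'orientation': array([-3.12012220e+00, -3.50612089e-01,  5.18973402e-05]), 'force': array([-0.87329647,  0.09615575, -0.35476879]), 'wrist_torque': array([-0.00336521,  0.01156899, -0.07134747]), 'opening': 0.0932479875413482}
scene [[379.30166907   0.         259.84315769]
 [  0.         379.30166907 184.70424935]
 [  0.           0.           1.        ]] [-0.08447457 -0.7532077   0.46296643] [ 1.07774452 -0.46487975 -0.72973099] 1 ['pixels', 'K', 'xyz', 'attitude', 'shot']
rack [(0.56, [0.5441, -0.2834, 0.0175])]
pick_jar [(0.46, [0.4413, -0.2482, 0.0278])]
mug [(0.79, [0.435, -0.4071, 0.0524]), (0.61, [0.3697, -0.0297, 0.0554])]
spice_jar []
collar_a [(0.
[... 217 characters left out ...]
17104603 -1.64481551] 2 ['pixels', 'K', 'xyz', 'attitude', 'shot']
rack [(0.63, [0.5951, -0.2263, 0.0438])]
pick_jar [(0.97, [0.4531, -0.2314, 0.0313])]
mug [(0.57, [0.4631, -0.4231, 0.0379]), (0.56, [0.5762, -0.0291, 0.0346])]
spice_jar [(0.69, [0.5741, -0.4027, 0.1018])]
collar_a [(0.57, [0.5454, -0.3071, 0.0602]), (0.42, [0.5457, -0.1367, 0.0577]), (0.39, [0.542, -0.1908, 0.0597])]
wrist [[330.6374613    0.         258.88445663]
 [  0.         330.6374613  189.70105122]
 [  0.           0.           1.        ]] [ 0.20180134 -0.57008228  0.38624637] [-0.21536466  0.17231088 -1.33980294] 3 ['pixels', 'K', 'xyz', 'attitude', 'shot']
rack []
pick_jar []
mug []
spice_jar []
collar_a []
0.0188
```

View pics/scene0.png

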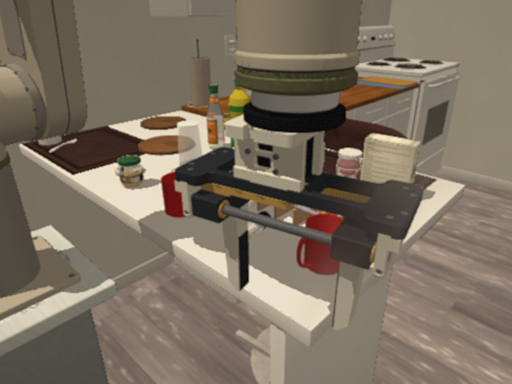

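View pics/top0.png

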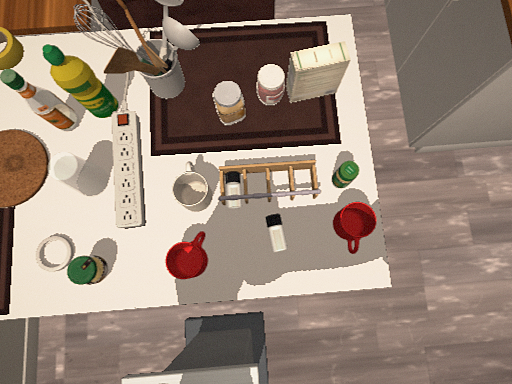

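The top view shows the cream mug at about (192,187), at the rack's left (+y) end. The stored jar is in the first gap at (234,188), the loose jar at (277,233), and the spice jar at (345,175). The red mugs at (187,258) and (355,220) stay alone. Next I'll zoom in and fit the poses.

```bash
cat > h.py <<'E'
import numpy as np, cv2
from scipy.spatial.transform import Rotation as R
F=np.diag([1,-1,-1.])
def proj(p,X):
    X=np.atleast_2d(X).astype(float)
    c=(R.from_rotvec(p["attitude"]).as_matrix().T@(X-p["xyz"]).T).T@F
    u=(p["K"]@c.T).T
    return u[:,:2]/u[:,2:]
def back(p,uv,z):
    uv=np.atleast_2d(uv).astype(float)
    d=np.c_[uv,np.ones(len(uv))]@np.linalg.inv(p["K"]).T@F
    d=d@R.from_rotvec(p["attitude"]).as_matrix().T
    s=(z-p["xyz"][2])/d[:,2]
    return p["xyz"]+d*s[:,None]
E
python3 - <<'E'
from plant import *; from h import *
p=read_camera("top")
np.save("top.npy",p,allow_pickle=True)
im=p["pixels"][:,:,::-1]
cv2.imwrite("pics/topz.png",cv2.resize(im[145:265,165:365],None,fx=4,fy=4,interpolation=cv2.INTER_CUBIC))
for l in ["pick_jar","stored_jar","mug","spice_jar","rail_mid","rack","collar_a"]:
    for d in masks_of(p,l):
        m=d["mask"]; ys,xs=np.nonzero(m); r=cv2.minAreaRect(np.c_[xs,ys].astype(np.float32)); print(l,round(d["p"],2),m.sum(),r)
E
```

```text
pick_jar 0.96 523 ((276.85736083984375, 232.2688751220703), (36.87533187866211, 14.60125732421875), 76.75948333740234)
stored_jar 0.91 427 ((233.31707763671875, 189.9273223876953), (36.17108154296875, 14.468430519104004), 87.70938873291016)
mug 0.81 1305 ((192.0, 189.5), (44.5477294921875, 37.47665786743164), 45.0)
mug 0.72 1303 ((189.45924377441406, 258.3238525390625), (37.53662872314453, 47.22476577758789), 64.44003295898438)
mug 0.58 1418 ((354.7500305175781, 224.25003051757812), (41.01219177246094, 45.961936950683594), 45.0)
spice_jar 0.6 545 ((345.5, 174.00001525878906), (19.091880798339844, 31.819805145263672), 45.0)
rail_mid 0.81 1826 ((268.71820068359375, 181.40489196777344), (38.647605895996094, 101.35684204101562), 86.58341979980469)
rack 0.89 1756 ((268.0013427734375, 181.37489318847656), (38.44322967529297, 100.39458465576172), 85.64891815185547)
collar_a 0.53 51 ((282.0, 193.0), (6.0, 8.0), 90.0)
collar_a 0.37 41 ((234.0, 197.0), (4.0, 8.0), 90.0)
```

View pics/topz.png

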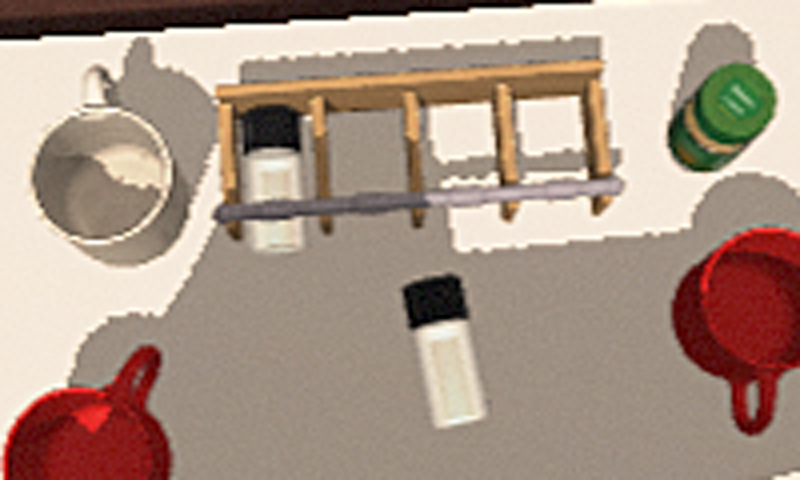

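Run:
```python
from h import *
from scipy.optimize import least_squares
p=np.load("top.npy",allow_pickle=True).item()
z=lambda u:(np.array(u,float)+.5)/4-.5+[165,145]
uv=np.array([(218,213),(621,186),(236,238),(327,232),(419,226),(509,219),(600,213)])
ys=[.116,.058,0,-.058,-.116]
X=np.array([(-.036,.119,.052),(-.036,-.119,.052)]+[(-.045,y,0) for y in ys])
def T(q,X): 
    c,s=np.cos(q[2]),np.sin(q[2]); return np.c_[X[:,0]*c-X[:,1]*s+q[0],X[:,0]*s+X[:,1]*c+q[1],X[:,2]]
def fit(idx):
    f=lambda q:(proj(p,T(q,X[idx]))-z(uv[idx])).ravel()
    r=least_squares(f,[.57,-.23,0]); print(r.x,np.round(r.fun.reshape(-1,2),1).tolist()); return r.x
fit(list(range(7)));fit([0,1]);q=fit(list(range(2,7)));q=fit(list(range(7)))
# pick jar top corners z=.038: cap far corners & body near bottom
print(back(p,z([(403,284),(463,274),(437,428),(485,416)]),.038))
print(back(p,z([(403,284),(463,274),(437,428),(485,416)]),.019))
for c in [(276.86,232.27),(233.3,189.9)]: print(back(p,[c],.02))
im=p["pixels"][:,:,::-1].copy()
Z=cv2.resize(im[145:265,165:365],None,fx=4,fy=4,interpolation=cv2.INTER_CUBIC)
P=[]
for y in ys: P+=[[(-.045,y+d,h) for h in (0,.045)] for d in(.004,-.004)]+[[(-.045,y,.045),(.035,y,.045)]]
P+=[[(-.036,.119,.052),(-.036,-.119,.052)],[(.035,.12,.062),(.035,-.12,.062)]]
for l in P:
    a=((proj(p,T(q,np.array(l)))-[165,145]+.5)*4-.5).round().astype(int)
    cv2.line(Z,tuple(a[0].tolist()),tuple(a[1].tolist()),(255,0,255),1)
cv2.imwrite("pics/fit.png",Z)
```

```text
[ 0.58399553 -0.22068139 -0.01089927] [[1.5, -0.7], [-1.7, -0.5], [0.6, 0.3], [0.4, 0.2], [-0.1, 0.2], [-0.2, 0.4], [-0.5, 0.4]]
[ 0.58234123 -0.22082642 -0.01193523] [[1.6, -0.1], [-1.6, 0.2]]
[ 0.58473021 -0.22058511 -0.00984257] [[0.6, 0.0], [0.4, -0.0], [-0.1, -0.1], [-0.2, 0.1], [-0.6, 0.1]]
[ 0.58399553 -0.22068139 -0.01089927] [[1.5, -0.7], [-1.7, -0.5], [0.6, 0.3], [0.4, 0.2], [-0.1, 0.2], [-0.2, 0.4], [-0.5, 0.4]]
[[ 0.49757988 -0.20618973  0.038     ]
 [ 0.50078433 -0.24329398  0.038     ]
 [ 0.40942807 -0.21930857  0.038     ]
 [ 0.41418509 -0.24861858  0.038     ]]
[[ 0.50019017 -0.2066614   0.019     ]
 [ 0.50346608 -0.24459297  0.019     ]
 [ 0.41007282 -0.22007275  0.019     ]
 [ 0.41493591 -0.25003629  0.019     ]]
[[ 0.45647555 -0.231513    0.02      ]]
[[ 0.57194588 -0.13110006  0.02      ]]
```

View pics/fit.png

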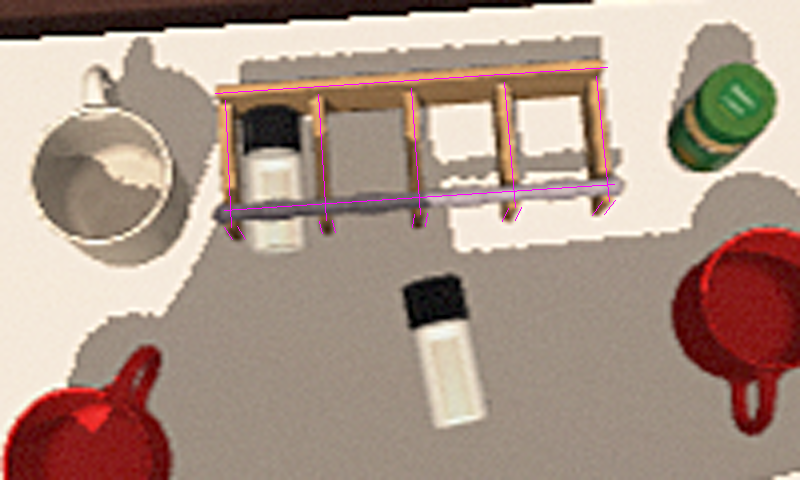

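The fit overlays well: rack origin ≈ (0.584, -0.221), yaw ≈ -0.011. The mug is at +y, so the collars run a→b→c and the target gap is at y = -0.029. I'll turn the tool square to the rack, close the fingers and travel above collar a.

Call:
drive_tool(
  plan=[
    {"claw": 1, "linear": [0, 0, 0], "angular": [0, 0, 6.7]},
    {"claw": 1, "linear": [0, 0, 0], "angular": [0, 0, 6.7]},
    {"claw": 1, "linear": [3.4, -3.8, 0], "angular": [0, 0, 0]},
    {"claw": 1, "linear": [3.4, -3.8, 0], "angular": [0, 0, 0]},
    {"claw": 1, "linear": [3.4, -3.8, 0], "angular": [0, 0, 0]},
    {"claw": 1, "linear": [3.4, -3.8, 0], "angular": [0, 0, 0]},
    {"claw": 1, "linear": [3.4, -3.8, 0], "angular": [0, 0, 0]},
    {"claw": 1, "linear": [3.4, -3.8, 0], "angular": [0, 0, 0]},
    {"claw": 1, "linear": [3.4, -3.8, 0], "angular": [0, 0, 0]},
    {"claw": 1, "linear": [3.4, -3.8, 0], "angular": [0, 0, 0]},
    {"claw": 1, "linear": [3.4, -3.8, 0], "angular": [0, 0, 0]},
    {"claw": 1, "linear": [0, 0, 0], "angular": [0, 0, 0]},
  ],
  newtons=20,
)

```text
t: 2.8
tool_pos: [0.4444, -0.2435, 0.1972]
orientation: [-3.141, 0.009, -0.001]
force: [0.1, 0.2, 0.3]
opening: 0.0004
```

```bash
cat > look.py <<'E'
import sys
from plant import *; from h import *
n,tag=sys.argv[1:3]
p=read_camera(n); np.save(tag+".npy",p,allow_pickle=True)
cv2.imwrite(f"pics/{tag}.png",cv2.resize(p["pixels"][:,:,::-1],None,fx=1.5,fy=1.5,interpolation=cv2.INTER_CUBIC))
for l in ["collar_a","pick_jar","stored_jar"]:
    print(l,[(d["p"],np.round(d["at"],3).tolist()) for d in search_frame(p,l)])
s=read_state(); print(s["t"],s["tool_pos"],s["force"])
E
python3 look.py wrist w1
```

```text
collar_a [(0.9, [0.546, -0.196, 0.056]), (0.72, [0.544, -0.306, 0.056]), (0.64, [0.548, -0.248, 0.056]), (0.56, [0.546, -0.132, 0.054])]
pick_jar [(0.59, [0.458, -0.232, 0.034])]
stored_jar [(0.87, [0.579, -0.135, 0.035])]
3.0 [ 0.44204793 -0.24689391  0.19710668] [0.64083588 0.21409244 0.58276132]
```

View pics/w1.png

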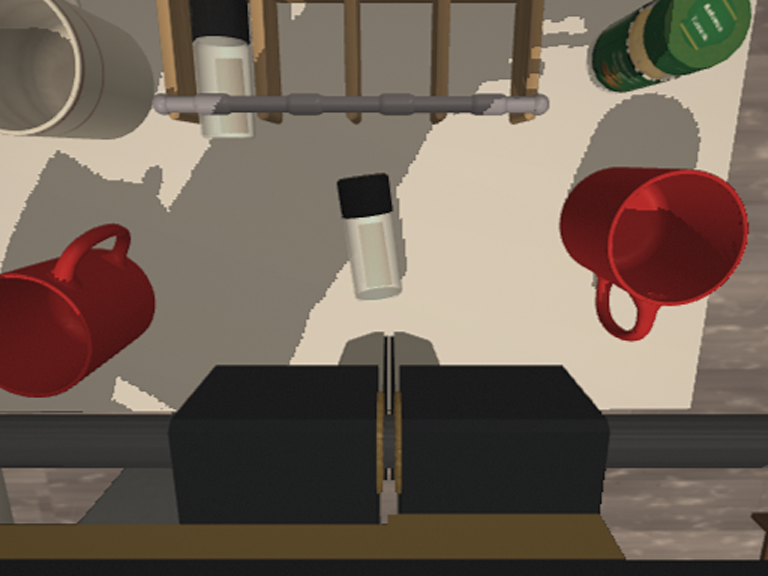

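The wrist view shows all four collars in a row at about (210…490,103). The loose jar lies nose-first toward the rack, with its cap at (362,195) and its near end at (380,296). Collar positions from the network agree with the fit to about 2 mm. Next, move above collar a.

Call:
drive_tool(
  plan=[
    {"claw": 1, "linear": [3.5, -3.75, 0], "angular": [0, 0, 0]},
    {"claw": 1, "linear": [3.5, -3.75, 0], "angular": [0, 0, 0]},
    {"claw": 1, "linear": [3.5, -3.75, 0], "angular": [0, 0, 0]},
    {"claw": 1, "linear": [0, 0, 3], "angular": [0, 0, 0]},
    {"claw": 1, "linear": [0, 0, 3], "angular": [0, 0, 0]},
    {"claw": 1, "linear": [0, 0, 3], "angular": [0, 0, 0]},
    {"claw": 1, "linear": [0, 0, 3], "angular": [0, 0, 0]},
    {"claw": 1, "linear": [0, 0, 0], "angular": [0, 0, 0]},
    {"claw": 1, "linear": [0, 0, 0], "angular": [0, 0, 0]},
  ],
)

```text
t: 4.12
tool_pos: [0.5491, -0.1358, 0.0784]
orientation: [3.141, -0.018, 0.002]
force: [-0.6, -0.1, -0.2]
opening: 0.0004
```

```bash
python3 look.py scene s1; python3 look.py top t1
```

```text
collar_a [(0.57, [0.539, -0.249, 0.053]), (0.51, [0.441, -0.24, 0.029]), (0.36, [0.542, -0.308, 0.055])]
pick_jar [(0.7, [0.565, -0.416, 0.069]), (0.69, [0.443, -0.24, 0.032])]
stored_jar [(0.55, [0.533, -0.133, 0.025])]
4.325 [ 0.54979148 -0.13528879  0.07883754] [ 0.3459769  -0.35030234  0.40522735]
collar_a [(0.52, [0.545, -0.309, 0.06]), (0.36, [0.544, -0.248, 0.062])]
pick_jar [(0.71, [0.454, -0.23, 0.034]), (0.48, [0.546, -0.311, 0.06])]
stored_jar []
4.525 [ 0.54904864 -0.13475087  0.07767755] [ 0.1164248  -0.1688938  -0.07115541]
```

View pics/s1.png

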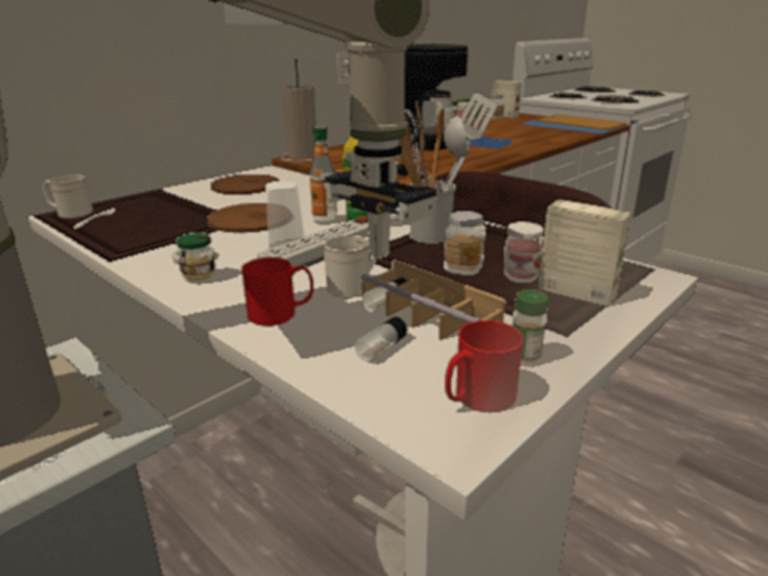

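The scene view shows the fingers just behind the cream mug's rim, over the rail's left end at about (385,265). Clear of the mug. Now descend gently.

Call:
drive_tool(
  plan=[
    {"claw": 1, "linear": [-0.1, 0, 0.8], "angular": [0, 0, 0]},
    {"claw": 1, "linear": [0, 0, 0.7], "angular": [0, 0, 0]},
    {"claw": 1, "linear": [0, 0, 0.1], "angular": [0, 0, 0]},
    {"claw": 1, "linear": [0, 0, 0.1], "angular": [0, 0, 0]},
    {"claw": 1, "linear": [0, 0, 0.1], "angular": [0, 0, 0]},
    {"claw": 1, "linear": [0, 0, 0.1], "angular": [0, 0, 0]},
    {"claw": 1, "linear": [0, 0, 0], "angular": [0, 0, 0]},
  ],
)

```text
t: 5.4
tool_pos: [0.5477, -0.1347, 0.0582]
orientation: [3.142, -0.016, 0.0]
force: [-0.8, 0.8, -0.9]
opening: 0.0004
```

Call:
drive_tool(
  plan=[
    {"claw": 1, "linear": [0, 0, 0.1], "angular": [0, 0, 0]},
    {"claw": 1, "linear": [0, 0, 0], "angular": [0, 0, 0]},
  ],
)

```text
t: 5.65
tool_pos: [0.5477, -0.1347, 0.0571]
orientation: [-3.142, 0.016, 0.0]
force: [-1.0, -0.1, 0.1]
opening: 0.0003
```

Call:
drive_tool(
  plan=[
    {"claw": 1, "linear": [0, 0, 0.1], "angular": [0, 0, 0]},
    {"claw": 1, "linear": [0, 0, 0], "angular": [0, 0, 0]},
  ],
)

```text
t: 5.9
tool_pos: [0.5477, -0.1347, 0.056]
orientation: [-3.141, 0.016, 0.0]
force: [-0.6, -0.0, 0.6]
opening: 0.0005
```

Call:
drive_tool(
  plan=[
    {"claw": 1, "linear": [0, 0, 0.1], "angular": [0, 0, 0]},
    {"claw": 1, "linear": [0, 0, 0.1], "angular": [0, 0, 0]},
    {"claw": 1, "linear": [0, 0, 0], "angular": [0, 0, 0]},
  ],
)

```text
t: 6.28
tool_pos: [0.5476, -0.1346, 0.054]
orientation: [-3.141, 0.016, 0.0]
force: [0.3, -0.3, 0.1]
opening: 0.0003
```

```bash
python3 look.py wrist w2
python3 - <<'E'
import cv2,numpy as np
p=np.load('w2.npy',allow_pickle=True).item()
print(p['xyz'])
E
```

```text
collar_a [(0.94, [0.549, -0.248, 0.054]), (0.81, [0.551, -0.192, 0.056]), (0.75, [0.553, -0.131, 0.051])]
pick_jar [(0.74, [0.457, -0.238, 0.035]), (0.39, [0.551, -0.19, 0.055])]
stored_jar [(0.96, [0.588, -0.128, 0.036]), (0.27, [0.55, -0.194, 0.056]), (0.19, [0.582, -0.215, 0.046])]
6.475 [ 0.5477739  -0.13468866  0.05417367] [0.21287089 0.54645004 0.74076055]
[ 0.61802686 -0.13584571  0.24305612]
```

View pics/w2.png

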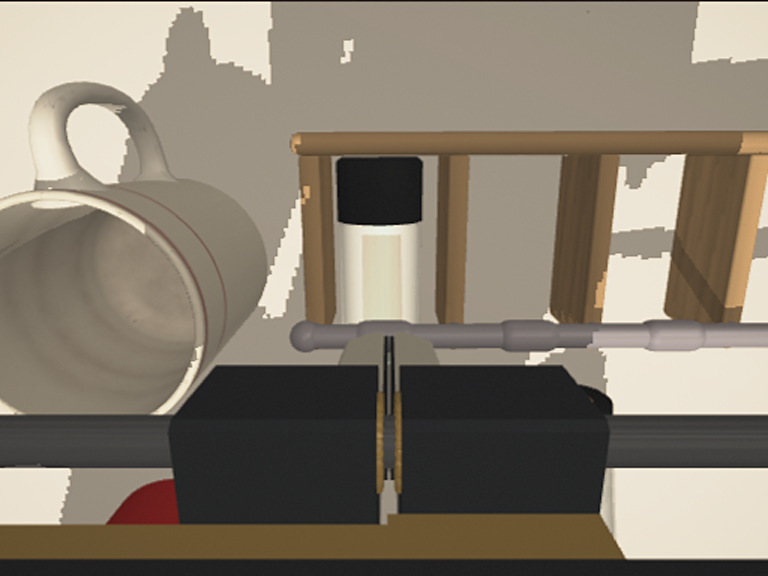

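```bash
python3 - <<'E'
from h import *
p=np.load('w2.npy',allow_pickle=True).item()
w=lambda u:(np.array(u,float)+.5)/1.5-.5
print("cam fwd",R.from_rotvec(p["attitude"]).as_matrix()[:,2]*-1)
print("tcp px",proj(p,[(.5477,-.1347,.054)])*1.5, proj(p,[(.5477+.0075,-.1347,.054)])*1.5)
print("rail ends/collars b,c, a",back(p,w([(303,335),(528,335),(676,335),(386,335)]),.052))
p=np.load('w1.npy',allow_pickle=True).item()
print("w1",back(p,w([(163,103),(540,103),(210,103),(305,103),(398,103),(490,103)]),.052))
print("jar top",back(p,w([(338,181),(387,174)]),.036),back(p,w([(357,299),(402,293)]),.02))
print("tcp px",proj(p,[(.442,-.2469,.197)])*1.5)
p=np.load('s1.npy',allow_pickle=True).item()
print("scene tcp",proj(p,[(.549,-.135,.0785)])*1.5)
print("scene rail pts",proj(p,[(.547,-.135,.0585)])*1.5,proj(p,[(.555,-.135,.0585)])*1.5)
p=np.load('w2.npy',allow_pickle=True).item()
E
python3 look.py scene s2
python3 - <<'E'
import cv2
im=cv2.imread('pics/s2.png')[200:350,300:520]; cv2.imwrite('pics/s2z.png',cv2.resize(im,None,fx=3.5,fy=3.5,interpolation=cv2.INTER_CUBIC))
E
```

```text
cam fwd [-0.25298348  0.00284061 -0.96746643]
tcp px [[387.42093084 334.50731775]] [[387.21161998 316.88349302]]
rail ends/collars b,c, a [[ 0.54722038 -0.10005675  0.052     ]
 [ 0.54623793 -0.1920769   0.052     ]
 [ 0.54559176 -0.25259935  0.052     ]
 [ 0.54685795 -0.13400332  0.052     ]]
w1 [[ 0.54789057 -0.1009843   0.052     ]
 [ 0.54642128 -0.34075263  0.052     ]
 [ 0.54770732 -0.13088748  0.052     ]
 [ 0.54733699 -0.19131996  0.052     ]
 [ 0.54697454 -0.25046705  0.052     ]
 [ 0.54661607 -0.30896538  0.052     ]]
jar top [[ 0.49783643 -0.20915042  0.036     ]
 [ 0.50236376 -0.24310593  0.036     ]] [[ 0.40805709 -0.21932426  0.02      ]
 [ 0.4126427  -0.25393058  0.02      ]]
tcp px [[395.64128997 340.03480736]]
scene tcp [[378.56379183 267.39180428]]
scene rail pts [[377.89371488 278.47847868]] [[381.13386685 277.04730195]]
collar_a [(0.54, [0.543, -0.306, 0.053]), (0.53, [0.444, -0.239, 0.032]), (0.36, [0.542, -0.255, 0.054])]
pick_jar [(0.79, [0.442, -0.237, 0.031])]
stored_jar [(0.59, [0.441, -0.241, 0.03]), (0.58, [0.533, -0.134, 0.026])]
6.675 [ 0.54778184 -0.13469896  0.05417873] [-0.31522593 -0.89411131  0.1276758 ]
```

View pics/s2z.png

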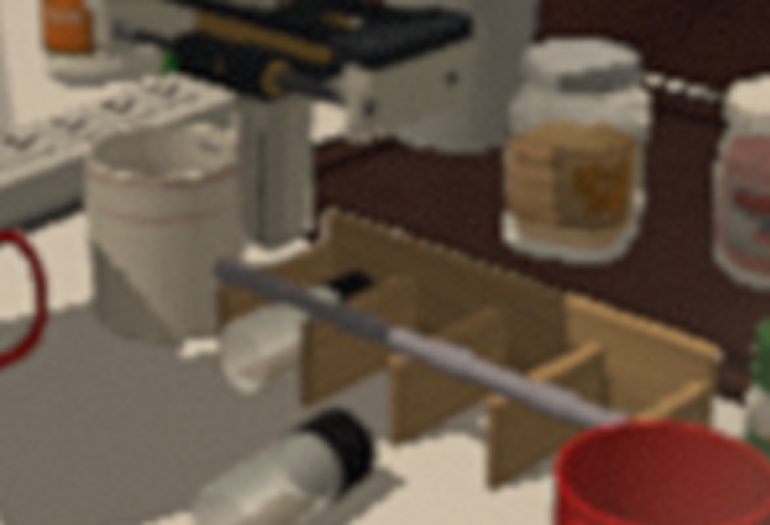

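```bash
python3 - <<'E'
from h import *
p=np.load('s2.npy',allow_pickle=True).item()
for z in (.196,.215): print("scene0 tcp",proj(p,[(.1331,-.5844,z)]))
for z in (.0542,.064,.073): print("s2",proj(p,[(.5477,-.1347,z)])*1.5, proj(p,[(.5477-.0075,-.1347-.0175,z)])*1.5)
for z in (.0542,.073):
  for n,c in(('w1',(.442,-.2469,.197)),('w2',(.5477,-.1347,.0542))):
    w=np.load(n+'.npy',allow_pickle=True).item()
    c=np.array(c)+[0,0,z-.0542]
    print(n,z,[ (proj(w,[c+[dx,dy,0]])[0]*1.5).round() for dx in(-.0075,.0075) for dy in (-.0175,.0175)])
E
python3 - <<'E'
import cv2
im=cv2.imread('pics/w2.png')[280:450,250:530]; cv2.imwrite('pics/w2z.png',cv2.resize(im,None,fx=2.8,fy=2.8))
E
```

```text
scene0 tcp [[287.09573089 320.92556663]]
scene0 tcp [[287.62048832 305.34680652]]
s2 [[378.08412247 280.58714776]] [[382.4584151  284.91051409]]
s2 [[378.01169368 275.36990138]] [[382.40338524 279.624902  ]]
s2 [[377.94464159 270.53995326]] [[382.35243368 274.73101046]]
w1 0.0542 [array([438., 357.]), array([353., 357.]), array([439., 322.]), array([352., 323.])]
w2 0.0542 [array([431., 352.]), array([345., 352.]), array([431., 317.]), array([344., 317.])]
w1 0.073 [array([443., 377.]), array([350., 377.]), array([444., 339.]), array([348., 340.])]
w2 0.073 [array([435., 371.]), array([340., 372.]), array([435., 333.]), array([339., 334.])]
```

View pics/w2z.png

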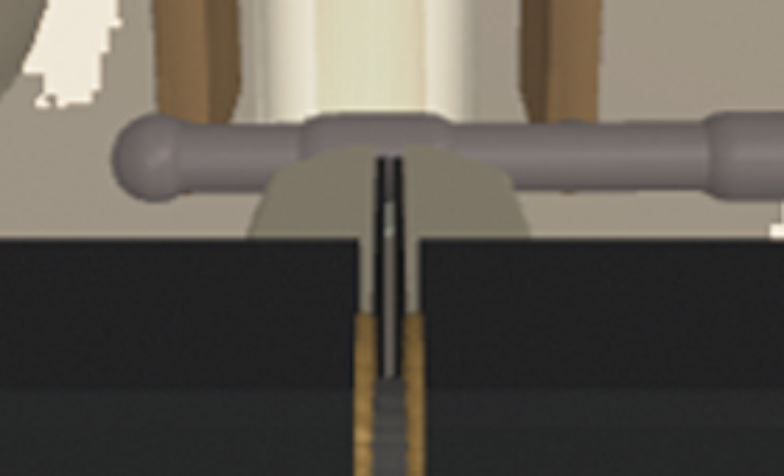

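View pics/s2.png

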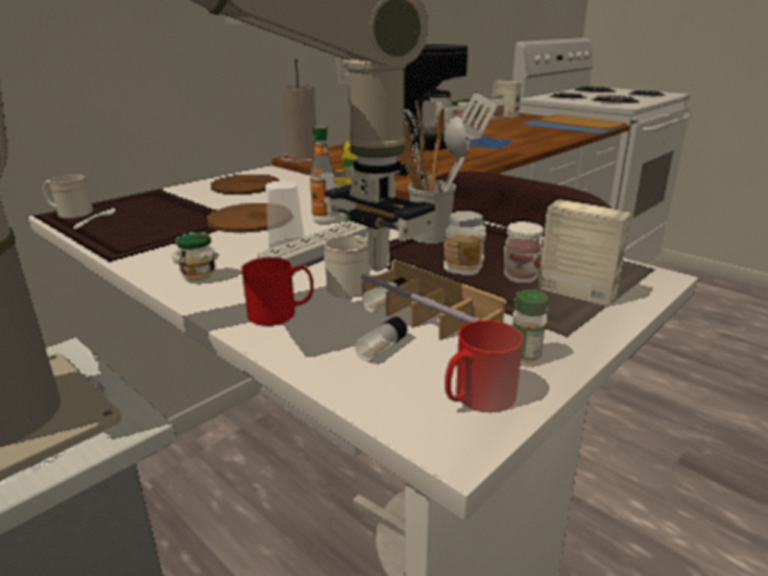

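The scene, start and wrist pictures agree: the visible fingertips end about 19 mm above the reported TCP (tip seen at (378,270), predicted (378,281)). So contact should come near a reported z of 0.040. I'll continue down with care, watching force.

Call:
drive_tool(
  plan=[
    {"claw": 1, "linear": [0, 0, 0.4], "angular": [0, 0, 0]},
    {"claw": 1, "linear": [0, 0, 0.4], "angular": [0, 0, 0]},
    {"claw": 1, "linear": [0, 0, 0.2], "angular": [0, 0, 0]},
    {"claw": 1, "linear": [0, 0, 0], "angular": [0, 0, 0]},
  ],
)

```text
t: 7.18
tool_pos: [0.5475, -0.1346, 0.0438]
orientation: [-3.141, 0.016, 0.001]
force: [0.4, -1.1, 0.5]
opening: 0.0004
```

Call:
drive_tool(
  plan=[
    {"claw": 1, "linear": [0, 0, 0.1], "angular": [0, 0, 0]},
    {"claw": 1, "linear": [0, 0, 0], "angular": [0, 0, 0]},
  ],
)

```text
t: 7.42
tool_pos: [0.5478, -0.1347, 0.0432]
orientation: [3.142, -0.016, 0.0]
force: [0.5, -0.3, -0.3]
opening: 0.0001
```

Call:
drive_tool(
  plan=[
    {"claw": 1, "linear": [0, 0, 0.1], "angular": [0, 0, 0]},
    {"claw": 1, "linear": [0, 0, 0], "angular": [0, 0, 0]},
  ],
)

```text
t: 7.68
tool_pos: [0.5477, -0.1347, 0.0421]
orientation: [-3.142, 0.016, 0.0]
force: [0.5, 0.1, 0.5]
opening: 0.0002
```

Call:
drive_tool(
  plan=[
    {"claw": 1, "linear": [0, 0, 0.1], "angular": [0, 0, 0]},
    {"claw": 1, "linear": [0, 0, 0], "angular": [0, 0, 0]},
  ],
)

```text
t: 7.92
tool_pos: [0.5476, -0.1347, 0.041]
orientation: [-3.141, 0.016, 0.0]
force: [-0.3, -0.4, 0.2]
opening: 0.0005
```

Call:
drive_tool(
  plan=[
    {"claw": 1, "linear": [0, 0, 0.1], "angular": [0, 0, 0]},
    {"claw": 1, "linear": [0, 0, 0], "angular": [0, 0, 0]},
  ],
)

```text
t: 8.18
tool_pos: [0.5476, -0.1346, 0.04]
orientation: [-3.141, 0.016, 0.0]
force: [-0.4, 0.1, -0.4]
opening: 0.0004
```

Call:
drive_tool(
  plan=[
    {"claw": 1, "linear": [0, 0, 0.1], "angular": [0, 0, 0]},
    {"claw": 1, "linear": [0, 0, 0], "angular": [0, 0, 0]},
  ],
)

```text
t: 8.43
tool_pos: [0.5477, -0.1347, 0.039]
orientation: [-3.141, 0.016, 0.0]
force: [-0.1, 0.4, 0.2]
opening: 0.0006
```

Call:
drive_tool(
  plan=[
    {"claw": 1, "linear": [0, 0, 0.1], "angular": [0, 0, 0]},
    {"claw": 1, "linear": [0, 0, 0], "angular": [0, 0, 0]},
  ],
)

```text
t: 8.68
tool_pos: [0.5477, -0.1346, 0.038]
orientation: [-3.141, 0.016, 0.0]
force: [0.4, 0.1, 0.3]
opening: 0.0004
```

Call:
drive_tool(
  plan=[
    {"claw": 1, "linear": [0, 0, 0.1], "angular": [0, 0, 0]},
    {"claw": 1, "linear": [0, 0, 0], "angular": [0, 0, 0]},
  ],
)

```text
t: 8.93
tool_pos: [0.5478, -0.1347, 0.0373]
orientation: [3.142, -0.016, 0.0]
force: [-0.3, -0.4, 0.9]
opening: 0.0004
```

```bash
python3 look.py scene s3
python3 - <<'E'
import cv2
im=cv2.imread('pics/s3.png')[200:350,300:520]; cv2.imwrite('pics/s3z.png',cv2.resize(im,None,fx=3.5,fy=3.5,interpolation=cv2.INTER_CUBIC))
E
```

```text
collar_a [(0.58, [0.542, -0.252, 0.053])]
pick_jar [(0.81, [0.443, -0.24, 0.031])]
stored_jar [(0.71, [0.532, -0.135, 0.025])]
9.125 [ 0.54781755 -0.13473859  0.03723557] [-0.55804477 -0.9049746   1.48566183]
```

View pics/s3z.png

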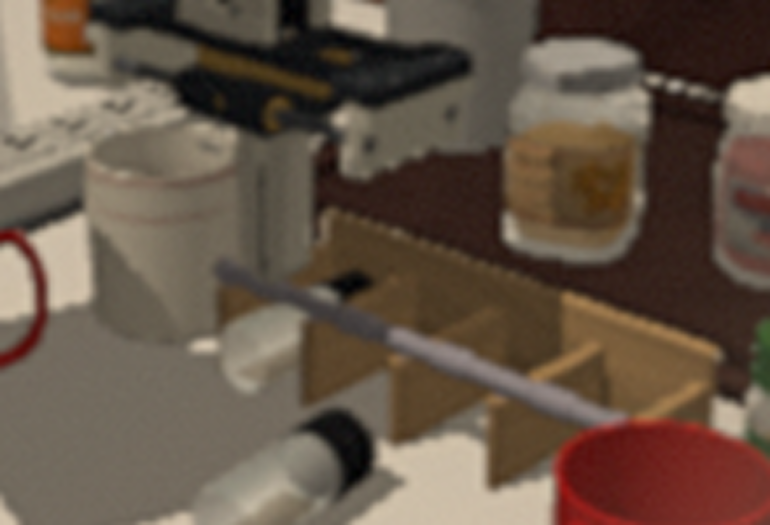

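Call:
drive_tool(
  plan=[
    {"claw": 1, "linear": [0, 0, 0.1], "angular": [0, 0, 0]},
    {"claw": 1, "linear": [0, 0, 0], "angular": [0, 0, 0]},
  ],
)

```text
t: 9.38
tool_pos: [0.5479, -0.1348, 0.037]
orientation: [3.141, -0.016, 0.0]
force: [-4.1, 0.4, 8.7]
opening: 0.0008
```

Call:
drive_tool(
  plan=[
    {"claw": 1, "linear": [0, 0, 0.1], "angular": [0, 0, 0]},
    {"claw": 1, "linear": [0, 0, 0], "angular": [0, 0, 0]},
  ],
)

```text
t: 9.62
tool_pos: [0.548, -0.1348, 0.0369]
orientation: [3.141, -0.016, 0.001]
force: [-8.2, 2.4, 16.1]
opening: 0.0005
```

Firm contact with collar a (16 N up, now stiff). I'll ease off 1 mm and slide along the rail to collar b.

Call:
drive_tool(
  plan=[
    {"claw": 1, "linear": [0, 0, -0.1], "angular": [0, 0, 0]},
    {"claw": 1, "linear": [0, 1, 0], "angular": [0, 0, 0]},
    {"claw": 1, "linear": [0, 1, 0], "angular": [0, 0, 0]},
    {"claw": 1, "linear": [0, 0.5, 0], "angular": [0, 0, 0]},
    {"claw": 1, "linear": [0, 0.5, 0], "angular": [0, 0, 0]},
    {"claw": 1, "linear": [0, 0.5, 0], "angular": [0, 0, 0]},
  ],
)

```text
t: 10.38
tool_pos: [0.5472, -0.17, 0.0359]
orientation: [-3.141, 0.016, 0.001]
force: [-0.0, -0.8, -0.5]
opening: 0.0007
```

Call:
drive_tool(
  plan=[
    {"claw": 1, "linear": [0, 0.5, 0], "angular": [0, 0, 0]},
    {"claw": 1, "linear": [0, 0.5, 0], "angular": [0, 0, 0]},
    {"claw": 1, "linear": [0, 0.5, 0], "angular": [0, 0, 0]},
    {"claw": 1, "linear": [0, 0.5, 0], "angular": [0, 0, 0]},
    {"claw": 1, "linear": [0, 0.3, 0], "angular": [0, 0, 0]},
    {"claw": 1, "linear": [0, 0, 0], "angular": [0, 0, 0]},
  ],
)

```text
t: 11.12
tool_pos: [0.5481, -0.1928, 0.0372]
orientation: [-3.142, 0.016, -0.003]
force: [0.6, 2.3, 6.4]
opening: 0.0004
```

Collar b is touched (6.4 N). Sliding on to c.

Call:
drive_tool(
  plan=[
    {"claw": 1, "linear": [0, 1, 0], "angular": [0, 0, 0]},
    {"claw": 1, "linear": [0, 1, 0], "angular": [0, 0, 0]},
    {"claw": 1, "linear": [0, 0.5, 0], "angular": [0, 0, 0]},
    {"claw": 1, "linear": [0, 0.5, 0], "angular": [0, 0, 0]},
    {"claw": 1, "linear": [0, 0.5, 0], "angular": [0, 0, 0]},
    {"claw": 1, "linear": [0, 0.5, 0], "angular": [0, 0, 0]},
    {"claw": 1, "linear": [0, 0.5, 0], "angular": [0, 0, 0]},
    {"claw": 1, "linear": [0, 0.5, 0], "angular": [0, 0, 0]},
    {"claw": 1, "linear": [0, 0.5, 0], "angular": [0, 0, 0]},
    {"claw": 1, "linear": [0, 0.3, 0], "angular": [0, 0, 0]},
    {"claw": 1, "linear": [0, 0, 0], "angular": [0, 0, 0]},
  ],
)

```text
t: 12.5
tool_pos: [0.5475, -0.2507, 0.0372]
orientation: [3.142, -0.016, 0.003]
force: [0.6, 2.1, 5.1]
opening: 0.0002
```

Collar c is touched too. The wrist view puts the loose jar's centre at (0.455,-0.231) with yaw +0.12, so it must shift about 18 mm toward -y and be squared up before it can enter. I'll lift and check joint 6 for a quarter turn, to push its side with the broad finger face.

Call:
drive_tool(
  plan=[
    {"claw": 1, "linear": [0, 0, -2], "angular": [0, 0, 0]},
    {"claw": 1, "linear": [0, 0, -4], "angular": [0, 0, 0]},
    {"claw": 1, "linear": [0, 0, -4], "angular": [0, 0, 0]},
    {"claw": 1, "linear": [-4.5, -3.2, 0], "angular": [0, 0, 0]},
    {"claw": 1, "linear": [-4.5, -3.3, 0], "angular": [0, 0, 0]},
    {"claw": 1, "linear": [0, 0, 0], "angular": [0, 0, 0]},
  ],
)

```text
t: 13.25
tool_pos: [0.4538, -0.1825, 0.1357]
orientation: [-3.14, 0.014, 0.004]
force: [-0.3, -0.7, 0.8]
opening: 0.0005
```

```bash
python3 -c "
from plant import *
print(read_state()['q'])"; python3 look.py top t3
python3 - <<'E'
import numpy as np,cv2
from h import *
p=np.load('t3.npy',allow_pickle=True).item()
im=p["pixels"][:,:,::-1]
cv2.imwrite("pics/t3z.png",cv2.resize(im[145:295,165:365],None,fx=4,fy=4,interpolation=cv2.INTER_CUBIC))
print(back(p,[(206,262),(332,225),(200,235)],.09))
E
```

```text
[-4.87149891e-01 -1.33107122e-01  1.86448083e+00 -4.87239132e-05
  1.41289127e+00  1.09286690e+00]
collar_a []
pick_jar []
stored_jar []
13.45 [ 0.45859046 -0.18575595  0.13764946] [ 0.32829771 -0.59363977  0.42009356]
[[ 0.39708669 -0.06413836  0.09      ]
 [ 0.45675932 -0.35479516  0.09      ]
 [ 0.45819826 -0.0535027   0.09      ]]
```

View pics/t3z.png

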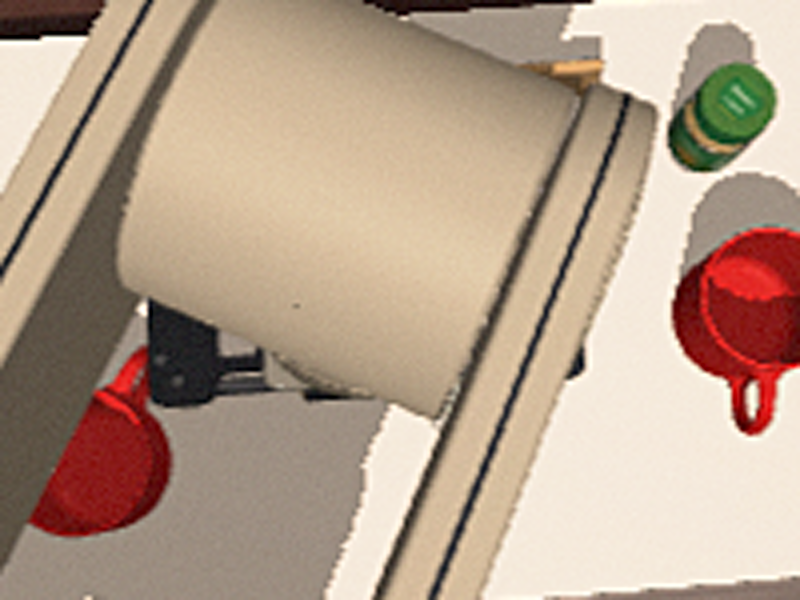

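Call:
drive_tool(
  plan=[
    {"claw": 1, "linear": [0, 0, 0], "angular": [0, 0, -10]},
    {"claw": 1, "linear": [0, 0, 0], "angular": [0, 0, -10]},
    {"claw": 1, "linear": [0, 0, 0], "angular": [0, 0, -10]},
    {"claw": 1, "linear": [0, 0, 0], "angular": [0, 0, -10]},
    {"claw": 1, "linear": [0, 0, 0], "angular": [0, 0, -10]},
    {"claw": 1, "linear": [0, 0, 0], "angular": [0, 0, -10]},
    {"claw": 1, "linear": [0, 0, 0], "angular": [0, 0, -10]},
    {"claw": 1, "linear": [0, 0, 0], "angular": [0, 0, -10]},
    {"claw": 1, "linear": [0, 0, 0], "angular": [0, 0, -10]},
    {"claw": 1, "linear": [0, 0, 0], "angular": [0, 0, 0]},
  ],
)

```text
t: 14.7
tool_pos: [0.4582, -0.1856, 0.1366]
orientation: [2.234, 2.208, 0.0]
force: [0.1, -0.1, -0.3]
opening: 0.0006
```

```bash
python3 look.py wrist w3; python3 look.py scene s4
```

```text
collar_a [(0.97, [0.546, -0.192, 0.055]), (0.66, [0.544, -0.131, 0.056])]
pick_jar [(0.75, [0.458, -0.219, 0.036])]
stored_jar []
14.9 [ 0.45755942 -0.18506233  0.13624044] [-0.92581314  0.62285454  0.15693523]
collar_a [(0.63, [0.534, -0.135, 0.026]), (0.45, [0.54, -0.252, 0.055])]
pick_jar [(0.86, [0.442, -0.238, 0.03]), (0.61, [0.596, -0.221, 0.039])]
stored_jar [(0.79, [0.533, -0.137, 0.022])]
15.1 [ 0.45727877 -0.1848166   0.13617309] [-0.12683958 -0.47284975 -0.15762631]
```

View pics/w3.png

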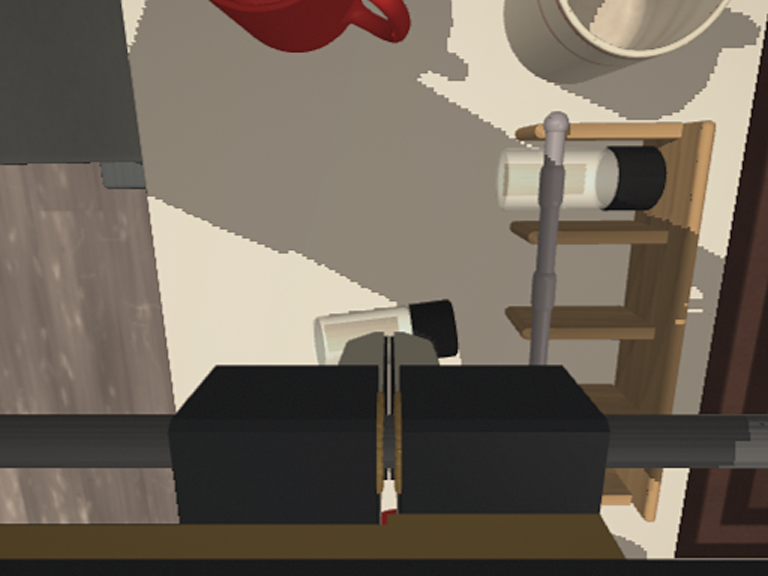

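View pics/s4.png

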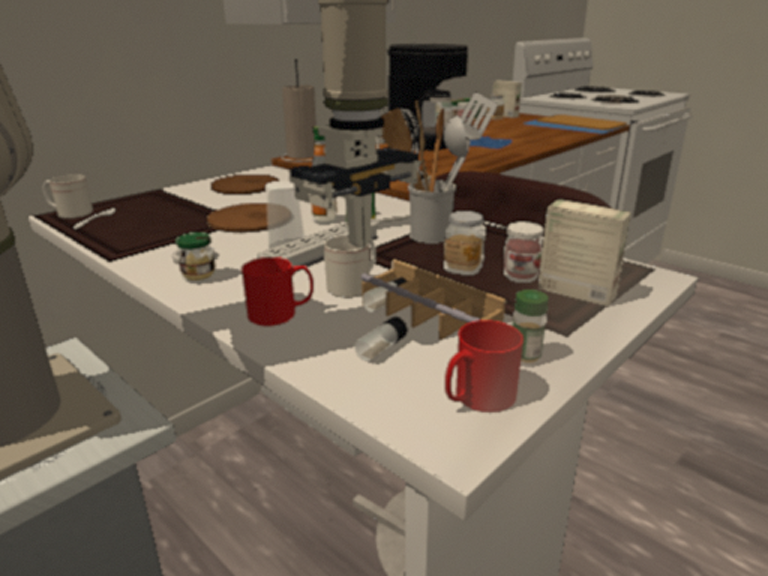

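Run:
```python
from h import *
p=np.load('w3.npy',allow_pickle=True).item()
w=lambda u:(np.array(u,float)+.5)/1.5-.5
for z in (.03,.02): print(back(p,w([(314,320),(410,304),(450,300),(458,354)]),z))
s=np.load('s4.npy',allow_pickle=True).item()
print(proj(s,[(.4573,-.185,.1362+.021)])*1.5)
```

```text
[[ 0.41158737 -0.21576566  0.03      ]
 [ 0.47185748 -0.20600425  0.03      ]
 [ 0.49669833 -0.20370943  0.03      ]
 [ 0.50249693 -0.23974129  0.03      ]]
[[ 0.40995814 -0.21912347  0.02      ]
 [ 0.4722666  -0.20903193  0.02      ]
 [ 0.49794758 -0.2066595   0.02      ]
 [ 0.50394228 -0.24390996  0.02      ]]
[[359.12998704 245.88168679]]
```

Call:
drive_tool(
  plan=[
    {"claw": 1, "linear": [0, 0, 4], "angular": [0, 0, 0]},
    {"claw": 1, "linear": [0, 0, 4], "angular": [0, 0, 0]},
    {"claw": 1, "linear": [0, 0, 3.5], "angular": [0, 0, 0]},
    {"claw": 1, "linear": [0, 0, 2], "angular": [0, 0, 0]},
    {"claw": 1, "linear": [0, 0, 1], "angular": [0, 0, 0]},
    {"claw": 1, "linear": [0, 0, 0], "angular": [0, 0, 0]},
    {"claw": 1, "linear": [0, 0, 0], "angular": [0, 0, 0]},
  ],
)

```text
t: 15.98
tool_pos: [0.4582, -0.1852, -0.0077]
orientation: [2.231, 2.209, 0.001]
force: [-0.1, -0.2, 0.1]
opening: 0.0006
```

```bash
python3 look.py wrist w4; python3 look.py scene s5
```

```text
collar_a [(0.95, [0.542, -0.183, 0.053]), (0.87, [0.542, -0.131, 0.055]), (0.27, [0.538, -0.127, 0.033])]
pick_jar [(0.49, [0.456, -0.227, 0.039])]
stored_jar []
16.175 [ 0.45790046 -0.18513316 -0.00799255] [-0.69142639  0.55930404 -0.39806028]
collar_a [(0.5, [0.544, -0.309, 0.056])]
pick_jar [(0.84, [0.447, -0.239, 0.033])]
stored_jar [(0.53, [0.543, -0.141, 0.032])]
16.375 [ 0.45738824 -0.18483745 -0.00862403] [ 0.12722435  0.0628525  -0.80466355]
```

View pics/w4.png

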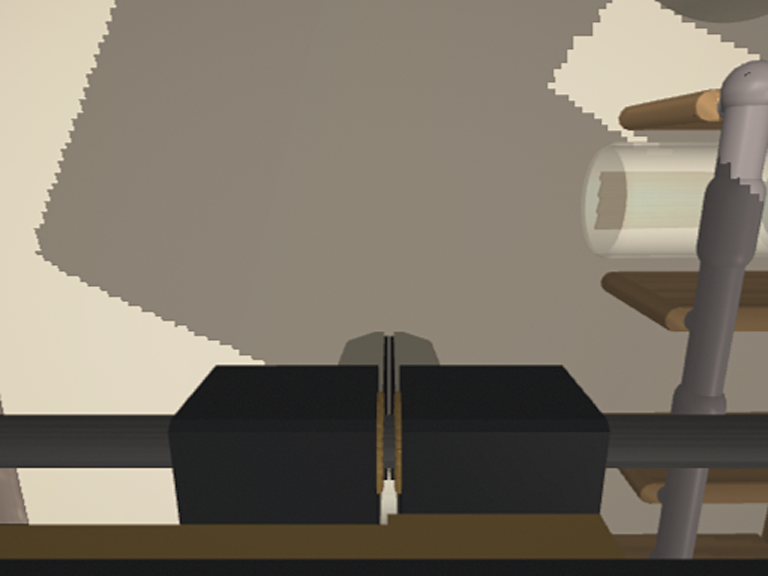

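View pics/s5.png

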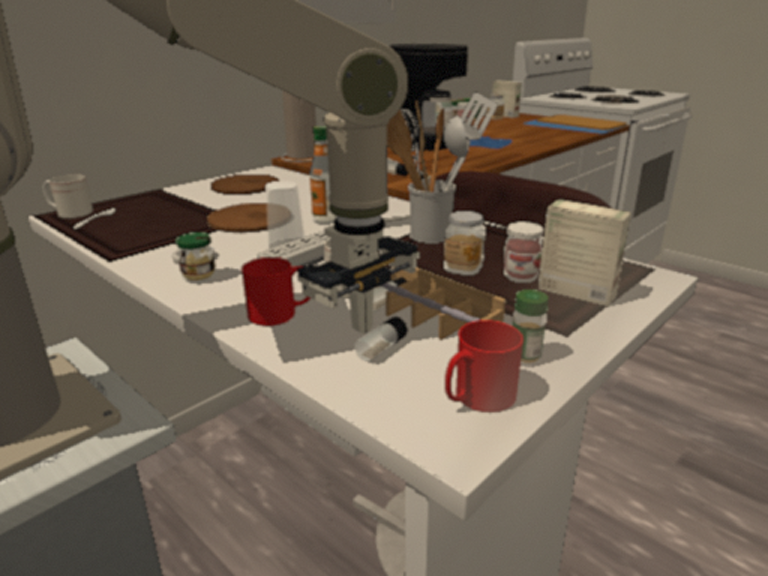

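Call:
drive_tool(
  plan=[
    {"claw": 1, "linear": [-0.7, 0, 0], "angular": [0, 0, 0]},
    {"claw": 1, "linear": [-0.5, 0, 0], "angular": [0, 0, 0]},
    {"claw": 1, "linear": [-0.4, 0, 0], "angular": [0, 0, 0]},
    {"claw": 1, "linear": [-0.3, 0, 0], "angular": [0, 0, 0]},
    {"claw": 1, "linear": [-0.3, 0, 0], "angular": [0, 0, 0]},
    {"claw": 1, "linear": [-0.3, 0, 0], "angular": [0, 0, 0]},
    {"claw": 1, "linear": [-0.3, 0, 0], "angular": [0, 0, 0]},
    {"claw": 1, "linear": [-0.3, 0, 0], "angular": [0, 0, 0]},
    {"claw": 1, "linear": [-0.3, 0, 0], "angular": [0, 0, 0]},
    {"claw": 1, "linear": [-0.1, 0, 0], "angular": [0, 0, 0]},
    {"claw": 1, "linear": [0, 0, 0], "angular": [0, 0, 0]},
  ],
)

```text
t: 17.75
tool_pos: [0.4568, -0.2199, -0.0089]
orientation: [-2.233, -2.21, 0.0]
force: [-0.4, -0.0, 0.7]
opening: 0.0008
```

```bash
python3 look.py wrist w5; python3 look.py scene s6;python3 - <<'E'
import cv2
im=cv2.imread('pics/s6.png')[230:380,280:500]; cv2.imwrite('pics/s6z.png',cv2.resize(im,None,fx=3.5,fy=3.5,interpolation=cv2.INTER_CUBIC))
E
```

```text
collar_a [(0.95, [0.544, -0.25, 0.054]), (0.81, [0.544, -0.191, 0.054]), (0.7, [0.542, -0.133, 0.052])]
pick_jar [(0.58, [0.457, -0.256, 0.04])]
stored_jar [(0.84, [0.537, -0.126, 0.034])]
17.95 [ 0.45686301 -0.21972928 -0.00887582] [ 0.83822183 -0.71115489 -0.05321938]
collar_a [(0.58, [0.54, -0.251, 0.053]), (0.54, [0.544, -0.304, 0.055])]
pick_jar [(0.84, [0.442, -0.256, 0.028]), (0.42, [0.542, -0.307, 0.056])]
stored_jar []
18.15 [ 0.45685938 -0.21974102 -0.00887854] [-0.68933856 -0.61315803  0.6984704 ]
```

View pics/s6z.png

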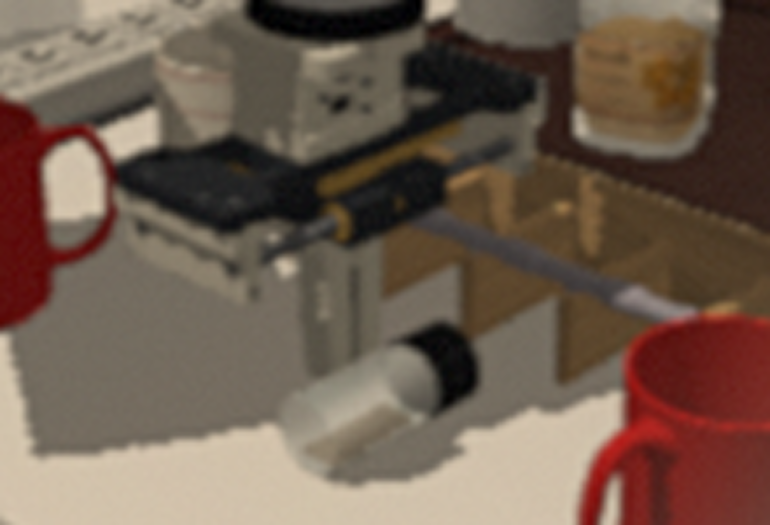

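Call:
drive_tool(
  plan=[
    {"claw": 1, "linear": [1, 0, 0], "angular": [0, 0, 0]},
    {"claw": 1, "linear": [1, 0, 0], "angular": [0, 0, 0]},
    {"claw": 1, "linear": [0, 0, -5], "angular": [0, 0, 0]},
    {"claw": 1, "linear": [0, 0, -5], "angular": [0, 0, 0]},
    {"claw": 1, "linear": [0, 0, -5], "angular": [0, 0, 0]},
    {"claw": 1, "linear": [-2.5, -3.7, 0], "angular": [0, 0, 0]},
    {"claw": 1, "linear": [-2.4, -3.7, 0], "angular": [0, 0, 0]},
    {"claw": 1, "linear": [0, 0, 0], "angular": [0, 0, 10]},
    {"claw": 1, "linear": [0, 0, 0], "angular": [0, 0, 10]},
    {"claw": 1, "linear": [0, 0, 0], "angular": [0, 0, 10]},
    {"claw": 1, "linear": [0, 0, 0], "angular": [0, 0, 10]},
    {"claw": 1, "linear": [0, 0, 0], "angular": [0, 0, 10]},
  ],
)

```text
t: 19.65
tool_pos: [0.3826, -0.2473, 0.141]
orientation: [-2.96, -1.052, 0.0]
force: [0.4, 0.0, 0.6]
opening: 0.0001
```

Call:
drive_tool(
  plan=[
    {"claw": 1, "linear": [0, 0, 0], "angular": [0, 0, 10]},
    {"claw": 1, "linear": [0, 0, 0], "angular": [0, 0, 10]},
    {"claw": 1, "linear": [0, 0, 0], "angular": [0, 0, 10]},
    {"claw": 1, "linear": [0, 0, 0], "angular": [0, 0, 10]},
    {"claw": 1, "linear": [0, 0, 0], "angular": [0, 0, 0]},
    {"claw": 1, "linear": [0, 0, 0], "angular": [0, 0, 0]},
  ],
)

```text
t: 20.4
tool_pos: [0.3826, -0.2477, 0.1411]
orientation: [-3.142, 0.009, -0.0]
force: [0.4, -0.6, -0.4]
opening: 0.0007
```

```bash
python3 look.py wrist w6; python3 look.py top t6
```

```text
collar_a []
pick_jar [(0.66, [0.453, -0.247, 0.037])]
stored_jar []
20.6 [ 0.38260005 -0.24793312  0.14111651] [-0.67008882 -0.05628557  0.32203637]
collar_a [(0.43, [0.542, -0.189, 0.058])]
pick_jar []
stored_jar [(0.89, [0.577, -0.134, 0.034]), (0.55, [0.542, -0.19, 0.06])]
20.8 [ 0.38255508 -0.24804332  0.14111772] [-0.29625973  0.66087314  0.5298389 ]
```

View pics/w6.png

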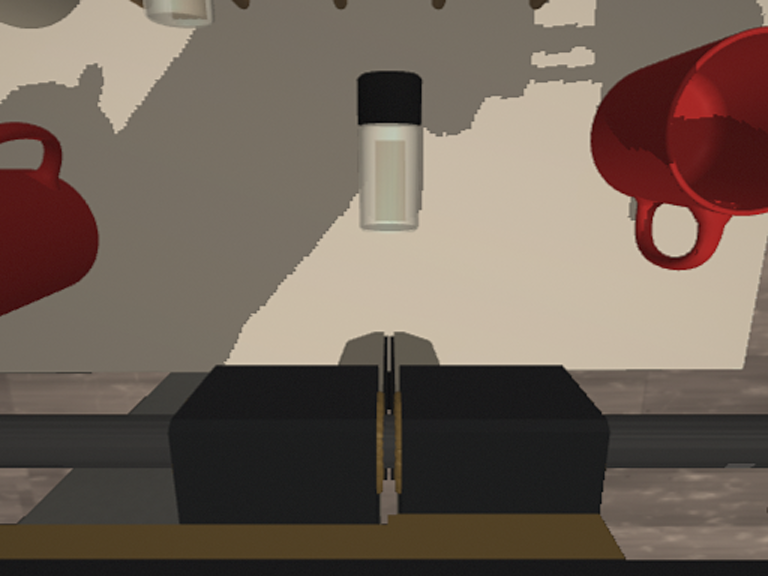

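View pics/t6.png

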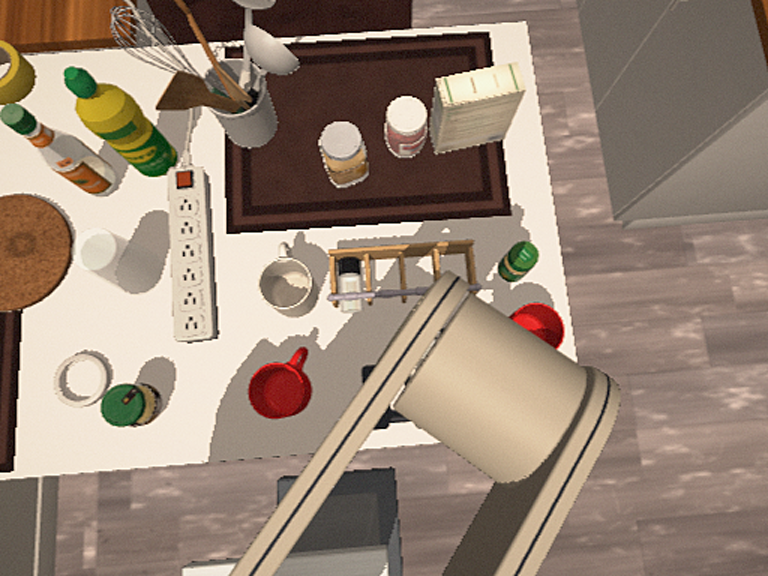

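In the wrist view the jar is square to the tool: edges at columns 358 and 422, middle about 389. The third gap lies between the divider ends at columns 341 and 437, also with its middle at 389, so it is aligned. Descending behind the jar.

Call:
drive_tool(
  plan=[
    {"claw": 1, "linear": [0, 0, 4], "angular": [0, 0, 0]},
    {"claw": 1, "linear": [0, 0, 4], "angular": [0, 0, 0]},
    {"claw": 1, "linear": [0, 0, 4], "angular": [0, 0, 0]},
    {"claw": 1, "linear": [0, 0, 2], "angular": [0, 0, 0]},
    {"claw": 1, "linear": [0, 0, 1], "angular": [0, 0, 0]},
    {"claw": 1, "linear": [0, 0, 0], "angular": [0, 0, 0]},
    {"claw": 1, "linear": [0, 0, 0], "angular": [0, 0, 0]},
  ],
)

```text
t: 21.68
tool_pos: [0.3834, -0.2487, -0.0077]
orientation: [3.14, -0.016, 0.002]
force: [0.8, -0.7, -0.0]
opening: 0.0007
```

```bash
python3 look.py wrist w7
python3 - <<'E'
from h import *
p=np.load('w6.npy',allow_pickle=True).item()
w=lambda u:(np.array(u,float)+.5)/1.5-.5
print(back(p,w([(360,228),(418,228)]),.019),back(p,w([(358,78),(422,78)]),.036))
print(back(p,w([(243,7),(341,7),(437,7),(537,7)]),.0))
E
```

```text
collar_a []
pick_jar [(0.86, [0.454, -0.248, 0.037])]
stored_jar []
21.875 [ 0.38319981 -0.24852423 -0.0079975 ] [0.57227273 0.44446802 0.02946509]
[[ 0.40876741 -0.23022318  0.019     ]
 [ 0.40853514 -0.26674146  0.019     ]] [[ 0.49439866 -0.23186113  0.036     ]
 [ 0.49417231 -0.26724114  0.036     ]]
[[ 5.39624428e-01 -1.61664260e-01  0.00000000e+00]
 [ 5.39247172e-01 -2.20488536e-01  5.55111512e-17]
 [ 5.38877633e-01 -2.78109650e-01  0.00000000e+00]
 [ 5.38492714e-01 -3.38128840e-01  0.00000000e+00]]
```

View pics/w7.png

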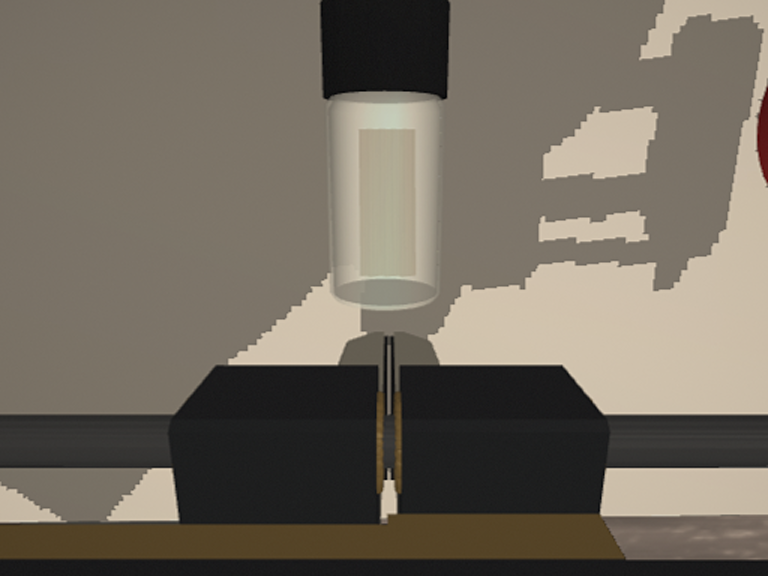

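The jar is centred ahead of the fingers to about 1 mm (385 against 388). Push forward.

Call:
drive_tool(
  plan=[
    {"claw": 1, "linear": [1, 0, 0], "angular": [0, 0, 0]},
    {"claw": 1, "linear": [0.5, 0, 0], "angular": [0, 0, 0]},
    {"claw": 1, "linear": [0.5, 0, 0], "angular": [0, 0, 0]},
    {"claw": 1, "linear": [0.6, 0, 0], "angular": [0, 0, 0]},
    {"claw": 1, "linear": [0.6, 0, 0], "angular": [0, 0, 0]},
    {"claw": 1, "linear": [0.6, 0, 0], "angular": [0, 0, 0]},
    {"claw": 1, "linear": [0.6, 0, 0], "angular": [0, 0, 0]},
    {"claw": 1, "linear": [0.6, 0, 0], "angular": [0, 0, 0]},
    {"claw": 1, "linear": [0, 0, 0], "angular": [0, 0, 0]},
  ],
)

```text
t: 23.0
tool_pos: [0.4331, -0.2486, -0.0088]
orientation: [3.141, -0.015, 0.0]
force: [-0.6, 0.2, 0.4]
opening: 0.0004
```

```bash
python3 look.py wrist w8;python3 look.py scene s8
```

```text
collar_a []
pick_jar [(0.6, [0.493, -0.249, 0.037])]
stored_jar [(0.8, [0.54, -0.146, 0.027])]
23.2 [ 0.43246907 -0.24853092 -0.00886965] [-0.65754318  0.27202632 -0.73648722]
collar_a []
pick_jar [(0.88, [0.479, -0.26, 0.028])]
stored_jar []
23.4 [ 0.43248926 -0.24855579 -0.00883768] [0.65930461 0.19722405 0.18474886]
```

View pics/w8.png

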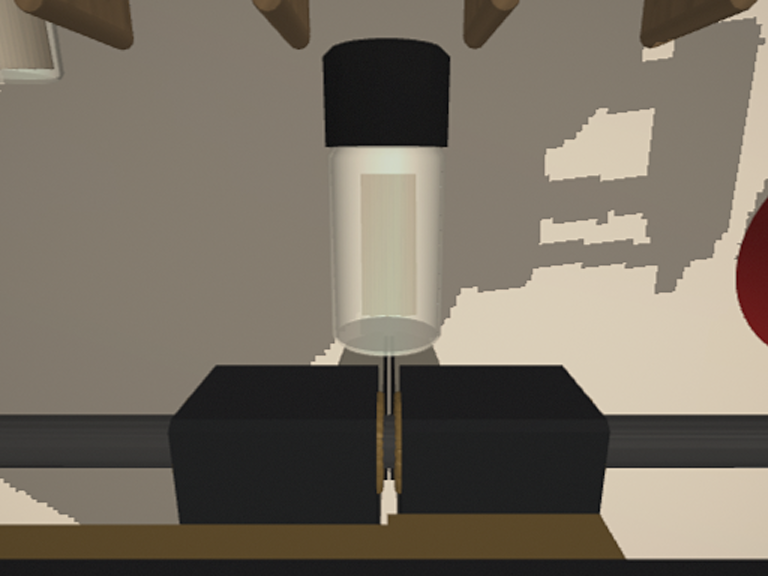

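View pics/s8.png

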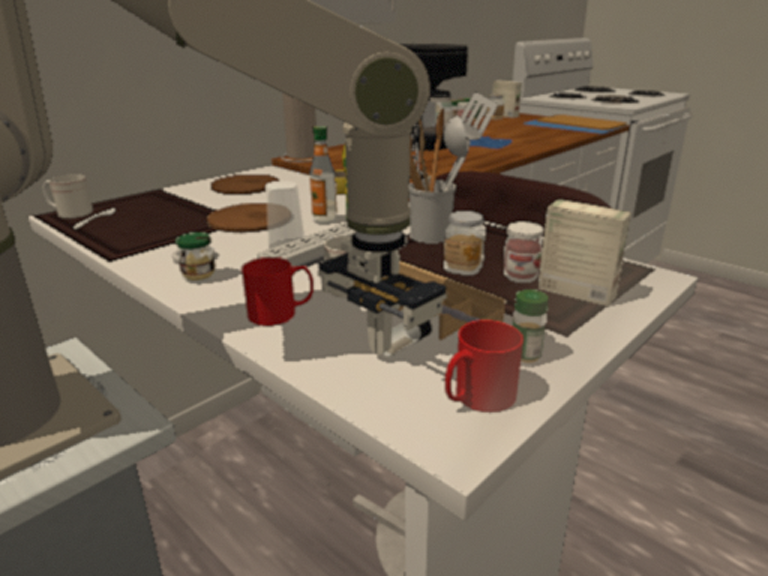

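The jar is straight and centred between the dividers: cap 324–449, divider tips 308 and 465. Continue.

Call:
drive_tool(
  plan=[
    {"claw": 1, "linear": [0.6, 0, 0], "angular": [0, 0, 0]},
    {"claw": 1, "linear": [0.6, 0, 0], "angular": [0, 0, 0]},
    {"claw": 1, "linear": [0.6, 0, 0], "angular": [0, 0, 0]},
    {"claw": 1, "linear": [0.6, 0, 0], "angular": [0, 0, 0]},
    {"claw": 1, "linear": [0.6, 0, 0], "angular": [0, 0, 0]},
    {"claw": 1, "linear": [0.6, 0, 0], "angular": [0, 0, 0]},
    {"claw": 1, "linear": [0.6, 0, 0], "angular": [0, 0, 0]},
    {"claw": 1, "linear": [0.6, 0, 0], "angular": [0, 0, 0]},
    {"claw": 1, "linear": [0, 0, 0], "angular": [0, 0, 0]},
  ],
)

```text
t: 24.52
tool_pos: [0.4811, -0.249, -0.0088]
orientation: [3.141, -0.015, 0.001]
force: [0.2, 0.1, -0.5]
opening: 0.0003
```

```bash
python3 look.py wrist w9
```

```text
collar_a [(0.97, [0.546, -0.249, 0.055]), (0.72, [0.547, -0.192, 0.056]), (0.56, [0.544, -0.304, 0.058])]
pick_jar [(0.71, [0.546, -0.249, 0.056]), (0.68, [0.534, -0.252, 0.036]), (0.53, [0.557, -0.248, 0.048])]
stored_jar []
24.725 [ 0.48042987 -0.2489639  -0.00892922] [ 0.68891192 -0.62440466 -0.06210292]
```

View pics/w9.png

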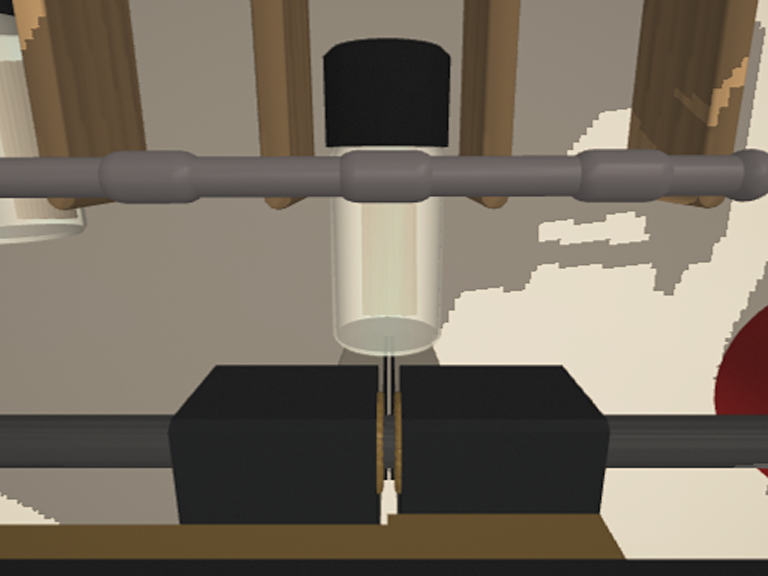

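Call:
drive_tool(
  plan=[
    {"claw": 1, "linear": [0.6, 0, 0], "angular": [0, 0, 0]},
    {"claw": 1, "linear": [0.6, 0, 0], "angular": [0, 0, 0]},
    {"claw": 1, "linear": [0.6, 0, 0], "angular": [0, 0, 0]},
    {"claw": 1, "linear": [0.6, 0, 0], "angular": [0, 0, 0]},
    {"claw": 1, "linear": [0.6, 0, 0], "angular": [0, 0, 0]},
    {"claw": 1, "linear": [0.3, 0, 0], "angular": [0, 0, 0]},
    {"claw": 1, "linear": [0, 0, 0], "angular": [0, 0, 0]},
  ],
)

```text
t: 25.6
tool_pos: [0.5139, -0.2493, -0.0089]
orientation: [3.142, -0.016, 0.0]
force: [-0.0, 1.1, -1.1]
opening: 0.0006
```

Call:
drive_tool(
  plan=[
    {"claw": 1, "linear": [0.2, 0, 0], "angular": [0, 0, 0]},
    {"claw": 1, "linear": [0.2, 0, 0], "angular": [0, 0, 0]},
    {"claw": 1, "linear": [0, 0, 0], "angular": [0, 0, 0]},
  ],
)

```text
t: 25.98
tool_pos: [0.5175, -0.2494, -0.0089]
orientation: [-3.141, 0.016, 0.001]
force: [-1.0, -0.3, -0.3]
opening: 0.0004
```

Call:
drive_tool(
  plan=[
    {"claw": 1, "linear": [0.1, 0, 0], "angular": [0, 0, 0]},
    {"claw": 1, "linear": [0.1, 0, 0], "angular": [0, 0, 0]},
    {"claw": 1, "linear": [0, 0, 0], "angular": [0, 0, 0]},
  ],
)

```text
t: 26.35
tool_pos: [0.5174, -0.2494, -0.0089]
orientation: [-3.141, 0.016, 0.007]
force: [-12.7, 1.3, 8.9]
opening: 0.0004
```

```bash
python3 look.py wrist w10
```

```text
collar_a [(0.93, [0.545, -0.249, 0.057]), (0.78, [0.549, -0.192, 0.056]), (0.76, [0.547, -0.307, 0.059]), (0.39, [0.58, -0.249, 0.037])]
pick_jar [(0.9, [0.58, -0.252, 0.038])]
stored_jar [(0.97, [0.574, -0.14, 0.034])]
26.55 [ 0.51739437 -0.24938962 -0.00895425] [-12.56894175   1.4870069    8.83729662]
```

View pics/w10.png

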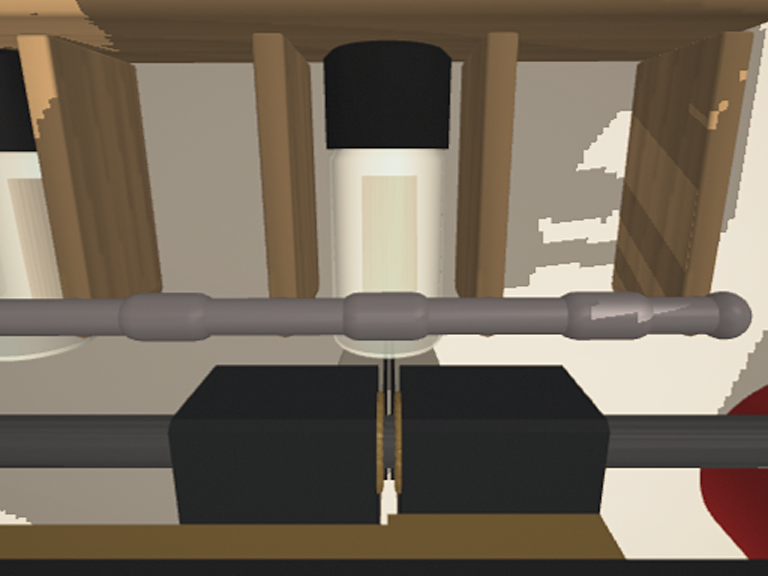

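Resistance of 12.7 N at x = 0.5174. The cap is up against the back panel, and the jar's near end (row 357) lines up with the stored jar's (about 360). Back off, lift and verify.

Call:
drive_tool(
  plan=[
    {"claw": 1, "linear": [-0.5, 0, 0], "angular": [0, 0, 0]},
    {"claw": 1, "linear": [-2, 0, 0], "angular": [0, 0, 0]},
    {"claw": 1, "linear": [-2, 0, 0], "angular": [0, 0, 0]},
    {"claw": 1, "linear": [0, 0, -4], "angular": [0, 0, 0]},
    {"claw": 1, "linear": [0, 0, -5], "angular": [0, 0, 0]},
    {"claw": 1, "linear": [0, 0, -5], "angular": [0, 0, 0]},
    {"claw": 1, "linear": [-4, 0, -4], "angular": [0, 0, 0]},
    {"claw": 1, "linear": [0, 0, 0], "angular": [0, 0, 0]},
    {"claw": 1, "linear": [0, 0, 0], "angular": [0, 0, 0]},
  ],
)

```text
t: 27.68
tool_pos: [0.4347, -0.2485, 0.1708]
orientation: [3.142, -0.016, 0.001]
force: [0.7, -0.7, 0.2]
opening: 0.0005
```

```bash
python3 look.py wrist w11; python3 look.py scene s11
```

```text
collar_a [(0.92, [0.544, -0.25, 0.056]), (0.84, [0.55, -0.135, 0.057]), (0.82, [0.548, -0.194, 0.056]), (0.71, [0.545, -0.306, 0.058])]
pick_jar [(0.91, [0.564, -0.247, 0.037])]
stored_jar [(0.66, [0.572, -0.133, 0.035])]
27.875 [ 0.43422878 -0.24789753  0.16936236] [-0.88597397 -0.42956719  0.43127761]
collar_a [(0.6, [0.543, -0.252, 0.053])]
pick_jar [(0.88, [0.534, -0.253, 0.033]), (0.74, [0.597, -0.222, 0.044])]
stored_jar [(0.48, [0.534, -0.136, 0.025])]
28.075 [ 0.43448357 -0.2482904   0.17032825] [-0.33741259  0.41511457 -0.66577528]
```

View pics/w11.png

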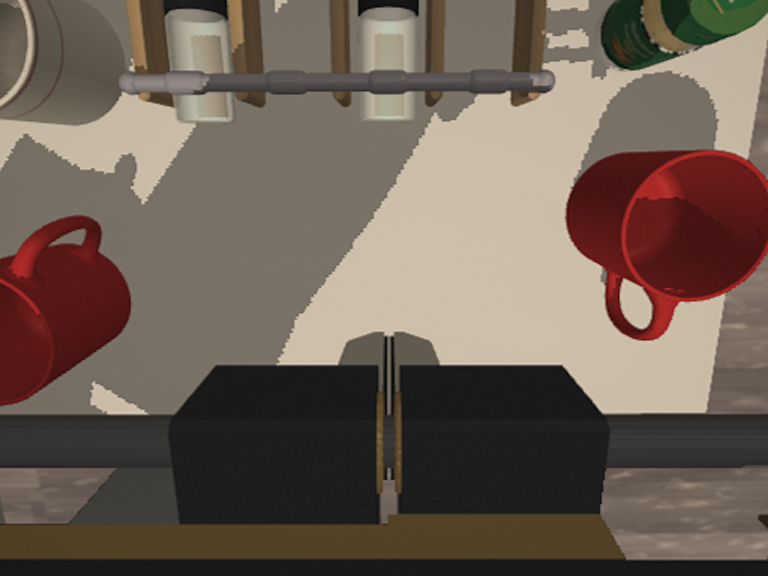

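View pics/s11.png

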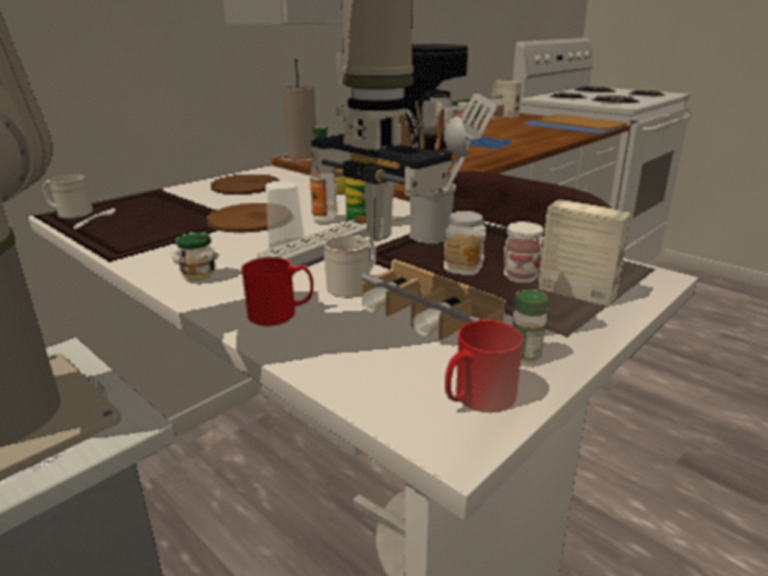

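The loose jar lies in the third gap, centred (388 against the divider mid of 387). Its end sits 40 px below the rail, the same as the stored jar. The mug, spice jar and red mugs look undisturbed, and the tool is clear at height. Handing in.

```bash
python3 -c "
from plant import *
print(close_job())"
```

```text
the job is handed in; nothing more can be done
None
```

I ran the closed fingertips along the rail from the mug's end and touched the first, second and third collars in turn. I then pushed the loose jar home into the third gap and handed the job in. The hand-in gives no verdict.

- **Collars:** the force readings were about 16 N on the first, 6 N on the second and 5 N on the third. The fingertip lost contact briefly between the first and second collars and may have again before the third, but stayed on the rail line throughout.
- **Jar:** I first squared it up by pushing its side with the flat of the closed fingers, about 18 mm toward the third gap's line. I then pushed it in from behind until it met about 13 N at the back panel.
- **Last checks:** the final wrist picture shows the jar centred between its dividers to about 1 mm. It sticks out the same amount as the stored jar. The stored jar, mug, spice jar and red mugs look undisturbed, though I judged this by eye and did not measure them again. The arm was clear of everything at hand-in, at about 28 s of the 64 s allowed.
- **What disagreed:** contact and pictures put the fingertips about 20 mm above the reported tool position. I corrected for this throughout. The final stop also came about 3 mm short of where I had calculated, and an upward force of 9 N that I could not explain showed while pressing the jar home.

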